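Check the brake levers of two trolley handles

ROBOT

A 6-joint arm with a two-finger parallel gripper is mounted at the origin on the work surface. World frame = base frame: x ahead of the robot, y to its left, z up, the work surface at z = 0. Lengths are in m, angles in degrees, forces in N, time in s.
With the tool pointing down it reaches from about 0.4 to 0.825 m from the base axis. Payload 7 kg.
Tool frame: the origin (TCP) lies on the centre line of the jaws, within the pads' length; the fingertips stand 11 mm ahead of it and the grasp point (between the pads) lies 8 mm behind it; z points along the fingers, y is the direction in which the jaws open and shut (so a half turn about z gives the same grasp; the last joint's range is limited). The gripper opens to 88 mm and grips with 3 to 60 N. Pads are 19 mm wide; open, the fingers measure 130 mm over their backs; the gripper's body (78 mm by 193 mm) begins 47 mm behind the grasp point.
Start: joints at [-55.686, 20.546, 0.682, 0, -70.136, -16.507], TCP at [0.206, -0.643, 0.238] pointing down, gripper open.
Joint ranges: [-176.03, 176.03], [-82.01, 121.73], [-58.28, 71.71], [-173.87, 95.51], [-174.79, -0.11], [-173.66, 173.66]. Speed limits (degrees/s): [136.94, 136.94, 172.46, 180, 180, 180].

INTERFACE

Orientations are given as [roll, pitch, yaw] about the fixed x, y, z axes, in that order (R = Rz(yaw) Ry(pitch) Rx(roll)).
In Python, from plant import ctrl, cams, order gives the robot as it stands.
- The arm moves only by the tool jog_arm, never from a script. Its argument "motion" is a list of rows, each an object with "offset": the shift along the tool's x, y, z in mm, a list of three; "roll": the turn about the tool's z in rad; "hand": the finger opening in mm, from 0 to 87.6. A call has 1 to 20 rows; each row is the pose to reach, as a shift and turn from the pose commanded when the call began, along the tool's axes at that moment; what a row does not reach only later rows make up. A row lasts 1/12 s, in which the tool goes at most 41.7 mm and 7.16 degrees, less where a joint would pass 70% of its speed; a pose out of reach is approached as far as the arm can. A call with a gripper value outside its range is refused whole. The fingers move at their own pace and stop on an object; the grip force is fixed at half the most. Time passes only in rows, so rows that repeat a pose let the fingers close. It gives the time, the measured TCP pose, the force and the opening at its end, in the units of the state.
- ctrl.get_obs(): the state, without advancing time (a new reading comes with each control period).
- cams.snapshot(name): name is "scene" or "top" or "wrist"; returns a dict with "img" (480x640x3 uint8, red, green, blue), "K" (3x3 intrinsics, pixels), "D" ([k1, k2, p1, p2, k3] as OpenCV has them; the pictures are not rectified), "cam_to_world" (4x4, takes a point from camera to world coordinates); the wrist camera has in their place "T_tool_cam" (4x4, takes a point from camera to tool coordinates, whose origin is the TCP and whose axes are the flange's). Camera axes: x right, y down, z forward; pixel columns grow to the right and rows downward; lengths in m; the calibration is good to about 2 mm. A picture is of the moment at which its call begins: read the wrist's pose just before it. There is no depth.
- order.close_job(): hands the job in, once; it reports no verdict.
The state is a dict: "clock": time; "joint_pos": joint angles; "qvel": joint speeds; "tau": joint torques, N m; "tool_pos": TCP position; "orientation": TCP orientation; "force": force on the tool from outside, world axes, zero at the start; "moment": the same for the moment, N m; "opening": finger opening in m.
Only numpy, scipy, OpenCV 4.12 (cv2) and the standard library are available. Lean on these libraries where they do the work, as an engineer would, in place of code of your own. Each camera call takes 0.05 s, during which the arm holds its last target. There are 200 camera calls.

TASK

Check the brake levers of the two trolley handles on the workbench with the outside of the fingers, without gripping anything or touching the handle tubes. First gently press the long lever in towards its bar until it stops short of it, hold it there for a full second and let it spring all the way out again; then press the short lever in the same way and finish while still holding it in at its stop, so that I can gauge the gap. Leave everything else on the bench where it is.

Things in the scene. Friction and masses are not known exactly. Their poses are not given: they have to be found in the camera images.
- long_stand: fixed stand of the handle with the long lever: base plate 120 x 120 x 12 mm, post, clamp block (36 x 30 mm at y -45 mm, top 131 mm above the bench). Origin on the bench below the tube's middle; y along the tube, x level from the tube to the lever's side (away from the robot, within 0.45 rad), z up. Lever pivot at x 40, y -85, z 110 mm
- long_tube: handle tube (the bar) of the long lever: lies level along its y axis from -130 to +133 mm, 25 mm thick, with a black rubber grip 32 mm thick (rims 38 mm) from y = -25 mm on; origin in the tube's axis, 110 mm above the bench. Not to be touched
- long_lever (a joint): angle of the long lever about its upright pivot, rad: 0 is out (at rest, where a spring returns it), grows as it is pressed towards the bar, 0.36 is its built-in stop, where about 12 mm of air is left between blade and rubber grip. At the press point the spring needs about 2 N at first and 6.5 N at the stop
- long_press (a point): press point on the outer face (away from the bar) of the long lever's blade, 115 mm from the pivot, half-way up the blade, 110 mm above the bench. Turns with the lever: x points outward from the bar (press against it), y along the blade to the ball end, z up. At rest y stands 0.32 rad off the tube's direction; pressing turns it counter-clockwise seen from above
- long_tip (a point): centre of the ball end (diameter 22 mm) of the long lever, 110 mm above the bench; axes as at long_press. The lever is plain aluminium and level, 150 mm from pivot to this point; its blade is 12 mm thick (6 mm either side of the pivot line) and 16 mm high
- short_stand: fixed stand of the handle with the short lever: base plate 120 x 120 x 12 mm, post, clamp block (36 x 30 mm at y -45 mm, top 131 mm above the bench). Origin on the bench below the tube's middle; y along the tube, x level from the tube to the lever's side (away from the robot, within 0.45 rad), z up. Lever pivot at x 40, y -85, z 110 mm
- short_tube: handle tube (the bar) of the short lever: lies level along its y axis from -130 to +133 mm, 25 mm thick, with a black rubber grip 32 mm thick (rims 38 mm) from y = -25 mm on; origin in the tube's axis, 110 mm above the bench. Not to be touched
- short_lever (a joint): angle of the short lever about its upright pivot, rad: 0 is out (at rest, where a spring returns it), grows as it is pressed towards the bar, 0.43 is its built-in stop, where about 12 mm of air is left between blade and rubber grip. At the press point the spring needs about 2 N at first and 7 N at the stop
- short_press (a point): press point on the outer face (away from the bar) of the short lever's blade, 80 mm from the pivot, half-way up the blade, 110 mm above the bench. Turns with the lever: x points outward from the bar (press against it), y along the blade to the ball end, z up. At rest y stands 0.39 rad off the tube's direction; pressing turns it counter-clockwise seen from above
- short_tip (a point): centre of the ball end (diameter 22 mm) of the short lever, 110 mm above the bench; axes as at short_press. The lever is plain aluminium and level, 100 mm from pivot to this point; its blade is 12 mm thick (6 mm either side of the pivot line) and 16 mm high
- tube_offcut: loose 90 mm offcut of 40 mm square aluminium tube, lying between the stands; origin under its centre, on the bench. A bystander, to be left where it is
- magnet_square: loose red L-shaped welding magnet, 90 x 90 x 22 mm, flat on the bench; origin under its centre. A bystander, to be left where it is
- spray_can: loose spray can, diameter 56 mm, 140 mm tall, upright; origin under its centre. A bystander, to be left where it is
- wire_brush: loose wire brush, 220 mm long, lying on the bench; origin under its middle. A bystander, to be left where it is
- spanner: loose steel spanner, 190 mm long, lying on the bench; origin under its middle. A bystander, to be left where it is
- chipping_hammer: loose hammer, 250 mm long, lying on the bench; origin under its middle. A bystander, to be left where it is
- tape_measure: loose tape measure, 68 x 34 x 56 mm, on the bench; origin under its centre. A bystander, to be left where it is

How it is judged (in metres and radians):
On the way, in this order (a step that is already met when the one before it is completed fails the run):
1. the long lever is held in at its stop by the fingers (value of joint long_lever above 0.33 rad and contact force between the fingers and long_lever above 2 N), for 0.7 s.
2. the long lever has sprung back out and is let go (value of joint long_lever below 0.04 rad and contact force between the fingers and long_lever below 0.5 N), for 0.2 s.
3. the short lever is held in at its stop by the fingers (value of joint short_lever above 0.395 rad and contact force between the fingers and short_lever above 2 N), for 0.3 s.
At the end, for the whole second after the job is handed in: the short lever is held in by the fingers (more than 2 N) within 0.035 rad of its stop; the long lever is out (within 0.04 rad) and untouched (all of step 2 and all of step 3); the arm keeps its last pose, push and grip.
It fails at once if a handle tube is touched by the fingers (contact force between the fingers and long_tube above 1 N or contact force between the fingers and short_tube above 1 N).
It fails at once if a lever is forced (over 40 N) (contact force between the fingers and long_lever above 40 N or contact force between the fingers and short_lever above 40 N).
It fails at once if a bystander is moved more than 20 mm or picked up (distance of any of tube_offcut, magnet_square, spray_can, wire_brush, spanner, chipping_hammer, tape_measure from where it was at the start of the episode above 0.02 m).
It also fails if it takes over 53 s, if anything falls off the work surface, if the arm or the gripper's body presses on something with over 40 N, if the wrist force passes 120 N, or if a joint passes its speed limit or range.

## Working session

There is one attempt and no reset: what is moved stays moved. The work goes in short steps, Python scripts to look and compute and a tool call to move; the robot and the scene stay as the last step left them, time stands still between calls to the robot, and variables do not carry over. Pictures are saved under pics/ and viewed, about 8 in all and at most 12, crops included, and the job is handed in when it is done.

Besides the shell and the picture viewer there is one more tool, called after "Request:" as name(argument=value, ...) on one line, values as JSON. jog_arm: Moves the arm, as the interface text tells. Its arguments: {"type":"object","properties":{"motion":{"type":"array"}},"required":["motion"]}

```bash
ls; mkdir -p pics; python3 - <<'E'
from plant import ctrl,cams,order
import cv2,numpy as np
np.set_printoptions(precision=4,suppress=True)
print(ctrl.get_obs())
for n in("top","scene"):
    s=cams.snapshot(n);cv2.imwrite(f"pics/{n}1.png",s["img"][:,:,::-1]);print(n,s["K"],s["D"],s["cam_to_world"])
    np.savez(f"{n}.npz",**s)
E
```

```text
pics
{'clock': 0.0, 'joint_pos': array([-55.684 ,  20.5921,   0.6326,  -0.0211, -70.1338, -16.5088]), 'qvel': array([ 0.0747,  0.0362,  0.0085, -0.005 , -0.027 , -0.0162]), 'tau': array([  0.0009, -58.2711,  29.3063,   6.9971,   0.0069,  -0.0002]), 'tool_pos': array([ 0.2063, -0.6422,  0.2366]), 'orientation': array([ 179.9048,   -0.0075, -162.2   ]), 'force': array([ 0.9684,  0.4308, -0.6691]), 'moment': array([ 0.0388, -0.0122,  0.0046]), 'opening': 0.08745038709495656}
top [[464.978    0.     324.2158]
 [  0.     464.978  251.0917]
 [  0.       0.       1.    ]] [-0.0395  0.      0.      0.      0.    ] [[-0.0217 -0.9931  0.1153  0.4419]
 [-0.9998  0.0215 -0.0026  0.02  ]
 [ 0.0001 -0.1153 -0.9933  1.1443]
 [ 0.      0.      0.      1.    ]]
scene [[615.654    0.     325.877 ]
 [  0.     615.654  239.7598]
 [  0.       0.       1.    ]] [-0.1432  0.      0.      0.      0.    ] [[-0.8636  0.3507 -0.3621  1.1523]
 [ 0.504   0.6171 -0.6043  1.0424]
 [ 0.0115 -0.7044 -0.7097  1.3057]
 [ 0.      0.      0.      1.    ]]
```

View pics/top1.png

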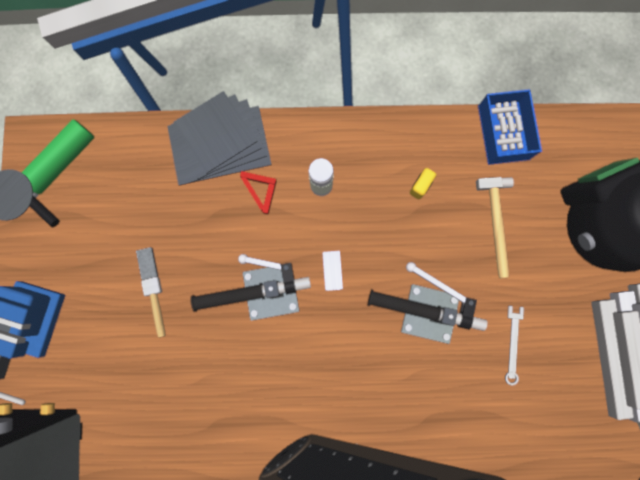

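View pics/scene1.png

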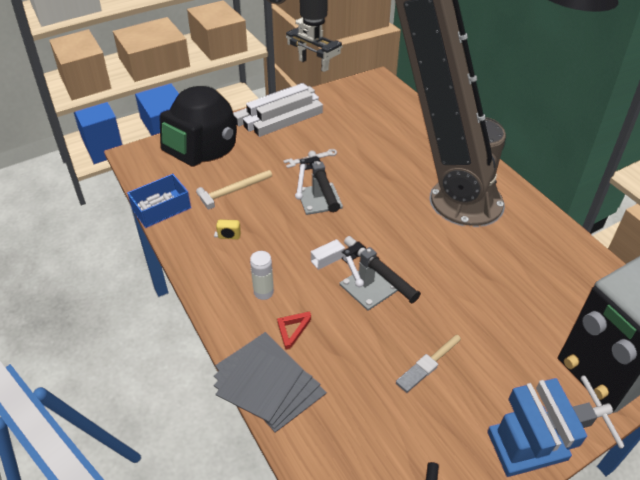

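The top view shows the long lever on the right, with its ball at (411,267) and the spanner and hammer beside it. The short lever is on the left, with its ball at (242,259) and the offcut at (333,270) between the stands. The scene view agrees. Next I'll enlarge both for a pose fit.

```bash
python3 - <<'E'
import cv2,numpy as np
im=cv2.imread("pics/top1.png")
a=im[245:355,355:505];b=im[240:330,180:330]
f=lambda c:cv2.resize(c,None,fx=4,fy=4,interpolation=cv2.INTER_CUBIC)
a,b=f(a),f(b)[:160*2-80+0 or None]
def grid(c,x0,y0):
    for x in range(0,c.shape[1],40): cv2.line(c,(x,0),(x,5 if x%80 else 12),(0,255,0),1); x%80 or cv2.putText(c,str(x0+x//4),(x,24),0,.35,(0,255,0))
    for y in range(0,c.shape[0],40): cv2.line(c,(0,y),(5 if y%80 else 12,y),(0,255,0),1); y%80 or cv2.putText(c,str(y0+y//4),(14,y+4),0,.35,(0,255,0))
    return c
cv2.imwrite("pics/c1.png",grid(a,355,245));
c=grid(f(im[240:330,180:330]),180,240)
cv2.imwrite("pics/c2.png",c)
E
```

```text
(no output)
```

View pics/c1.png

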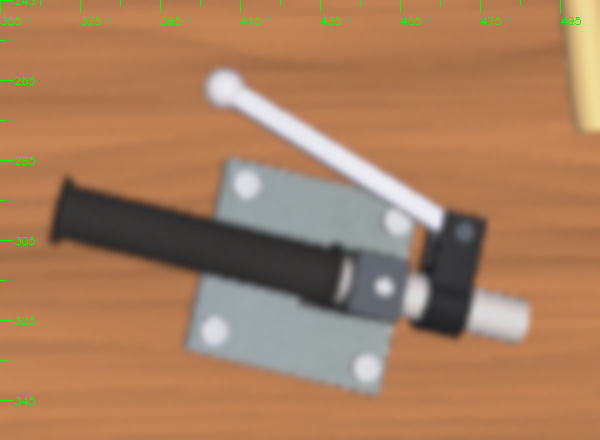

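View pics/c2.png

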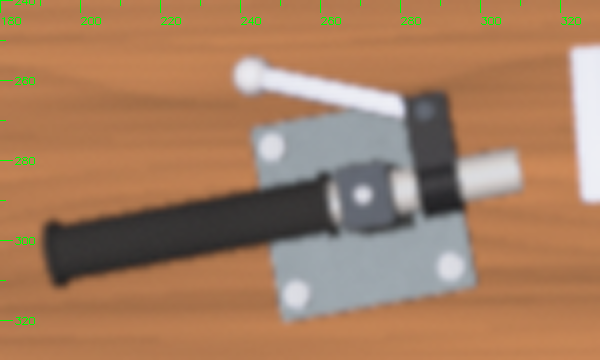

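```bash
cat > h.py <<'E'
import numpy as np,cv2
from scipy.optimize import least_squares
np.set_printoptions(precision=4,suppress=True)
LV={'long':(.15,.32,.36,.115),'short':(.10,.39,.43,.08)}
def lever(n,q,s,out):  # point in stand frame: s along blade, out outward
    a=LV[n][1]-q
    return np.array([.04+s*np.sin(a)+out*np.cos(a),-.085+s*np.cos(a)-out*np.sin(a),.11])
def world(p,P):
    P=np.atleast_2d(P);c,s=np.cos(p[2]),np.sin(p[2])
    return np.c_[p[0]+c*P[:,0]-s*P[:,1],p[1]+s*P[:,0]+c*P[:,1],P[:,2]]
def proj(T,K,D,W):
    W2C=np.linalg.inv(T);r=cv2.Rodrigues(W2C[:3,:3])[0]
    return cv2.projectPoints(np.ascontiguousarray(W,float),r,W2C[:3,3],K,np.asarray(D,float))[0][:,0]
E
cat > fit.py <<'E'
from h import *
t=np.load("top.npz")
obs={'long':dict(ball=(411,266.75),grip=(370.5,298),tube=(485.5,324.5),c1=(412,284.5),c2=(401.75,332),c3=(450,343.5),c4=(458.25,297)),
'short':dict(ball=(242.25,259),grip=(194.25,303.25),tube=(309.5,282),c1=(243,272),c2=(251.75,320),c3=(299,311.5))}
for n,o in obs.items():
    m=dict(ball=lever(n,0,LV[n][0],0),grip=[0,.133,.11],tube=[0,-.13,.11],c1=[.06,.06,.012],c2=[-.06,.06,.012],c3=[-.06,-.06,.012],c4=[.06,-.06,.012])
    P=np.array([m[k] for k in o]);u=np.array([o[k] for k in o])
    f=lambda p:(proj(t["cam_to_world"],t["K"],t["D"],world(p,P))-u).ravel()
    r=least_squares(f,[.45,0,0],loss='soft_l1')
    print(n,r.x,list(o),'\n',f(r.x).reshape(-1,2))
    for q in(0,LV[n][2]): print(' press',q,world(r.x,lever(n,q,LV[n][3],.006))[0],'tip',world(r.x,lever(n,q,LV[n][0],0))[0])
    print('yaw blade dir rest/stop',np.degrees([r.x[2]-LV[n][1]+90,r.x[2]-LV[n][1]+LV[n][2]+90]))
    np.save(n+".npy",r.x)
E
python3 fit.py
```

```text
long [ 0.4182 -0.2329 -0.2357] ['ball', 'grip', 'tube', 'c1', 'c2', 'c3', 'c4'] 
 [[ 9.7875  2.5275]
 [ 9.3815  2.4465]
 [10.5722  1.0576]
 [-2.6688 -1.4893]
 [-2.0315 -0.2644]
 [-1.535  -1.2104]
 [-0.7124 -3.5759]]
 press 0 [ 0.503  -0.2304  0.11  ] tip [ 0.5164 -0.1975  0.11  ]
 press 0.36 [ 0.4655 -0.2133  0.11  ] tip [ 0.4664 -0.1778  0.11  ]
yaw blade dir rest/stop [5124.7814 5145.4079]
short [0.4756 0.1734 0.1778] ['ball', 'grip', 'tube', 'c1', 'c2', 'c3'] 
 [[  2.8879  -1.3486]
 [  1.6939  -0.1587]
 [  2.678   -2.3219]
 [-10.8786   1.1489]
 [-10.8402   1.7984]
 [ -9.3305   0.4416]]
 press 0 [0.5527 0.1737 0.11  ] tip [0.551  0.1945 0.11  ]
 press 0.43 [0.5185 0.1762 0.11  ] tip [0.5084 0.1944 0.11  ]
yaw blade dir rest/stop [5144.4639 5169.101 ]
```

The plate is clearly not centred at the tube's origin: it is shifted about 25 mm along y. I'll fit that as a shared unknown.

```bash
cat > fit2.py <<'E'
from h import *
exec(open("fit.py").read().split("for n,o")[0].split("import *")[1])
def res(v,full=False):
    R={}
    for i,(n,o) in enumerate(obs.items()):
        m=dict(ball=lever(n,0,LV[n][0],0),grip=[0,.133,.11],tube=[0,-.13,.11])
        for k,(a,b) in dict(c1=(1,1),c2=(-1,1),c3=(-1,-1),c4=(1,-1)).items(): m[k]=[.06*a,.06*b+v[6],.012]
        P=np.array([m[k] for k in o]);u=np.array(list(o.values()))
        R[n]=proj(t["cam_to_world"],t["K"],t["D"],world(v[3*i:3*i+3],P))-u
    return R if full else np.concatenate([r.ravel() for r in R.values()])
r=least_squares(res,[.45,-.2,-.2,.45,.17,.17,-.02],loss='soft_l1');v=r.x
print(v,res(v,True))
for i,n in enumerate(obs):
    p=v[3*i:3*i+3];np.save(n+".npy",p)
    for q in(0,LV[n][2]): print(n,q,'press',world(p,lever(n,q,LV[n][3],.006))[0],'tip',world(p,lever(n,q,LV[n][0],0))[0],'blade yaw deg',np.degrees(p[2]-LV[n][1]+q)+90)
E
python3 fit2.py
```

```text
[ 0.4226 -0.2095 -0.2527  0.4727  0.1782  0.1641 -0.0297] {'long': array([[-0.0119,  0.5497],
       [-1.0318, -0.2737],
       [-0.1924,  0.3471],
       [ 0.0417, -0.5866],
       [-0.1179,  0.4675],
       [ 0.2164,  0.3561],
       [ 1.8408, -1.8547]]), 'short': array([[ 1.1876, -0.168 ],
       [-0.6266,  0.3649],
       [ 0.6689, -0.2001],
       [-0.6379, -0.2682],
       [-1.1522,  0.4942],
       [ 0.4769, -0.1972]])}
long 0 press [ 0.5074 -0.2084  0.11  ] tip [ 0.5213 -0.1757  0.11  ] blade yaw deg 57.189007664103926
long 0.36 press [ 0.4702 -0.1907  0.11  ] tip [ 0.4717 -0.1552  0.11  ] blade yaw deg 77.81548828881355
short 0 press [0.5498 0.1775 0.11  ] tip [0.5485 0.1983 0.11  ] blade yaw deg 77.05615140496627
short 0.43 press [0.5157 0.1804 0.11  ] tip [0.5058 0.1988 0.11  ] blade yaw deg 101.69333659559167
```

```bash
cat > go.py <<'E'
import sys
from h import *
from plant import ctrl
from scipy.spatial.transform import Rotation as Rn
def go(n,s,d,z,half=.021):
    p=np.load(n+".npy");o=ctrl.get_obs();q=LV[n][2]
    tgt=world(p,lever(n,q,s,.006+half+d))[0];tgt[2]=z
    yaw=np.degrees(p[2]-LV[n][1]+q)+90-180
    R=Rn.from_euler('xyz',o['orientation'],degrees=True).as_matrix()
    dy=(yaw-o['orientation'][2]+180)%360-180
    print('t',o['clock'],'pos',o['tool_pos'],o['orientation'],'F',o['force'],'op',o['opening'])
    print('target',tgt,yaw,'offset mm',R.T@(tgt-o['tool_pos'])*1000,'roll',-np.radians(dy))
go(sys.argv[1],*map(float,sys.argv[2:]))
E
python3 go.py long .115 .065 .237; python3 go.py short .075 .065 .237
```

```text
t 0.1 pos [ 0.2063 -0.6423  0.2367] [ 179.914    -0.0084 -162.1994] F [ 1.0383 -0.4974  0.0887] op 0.08763172733085606
target [ 0.5542 -0.2088  0.237 ] -102.18451171118645 offset mm [-463.8403  306.3334    0.1165] roll -1.047457748108229
t 0.1 pos [ 0.2063 -0.6423  0.2367] [ 179.914    -0.0084 -162.1994] F [ 1.0383 -0.4974  0.0887] op 0.08763172733085606
target [0.6009 0.193  0.237 ] -78.30666340440833 offset mm [-631.1311  674.6034    0.6447] roll -1.4642048193532604
```

Request:
jog_arm(motion=[{"offset": [-464, 306, 0], "roll": -1.047, "hand": 0}, {"offset": [-464, 306, 0], "roll": -1.047, "hand": 0}, {"offset": [-464, 306, 0], "roll": -1.047, "hand": 0}, {"offset": [-464, 306, 0], "roll": -1.047, "hand": 0}, {"offset": [-464, 306, 0], "roll": -1.047, "hand": 0}, {"offset": [-464, 306, 0], "roll": -1.047, "hand": 0}, {"offset": [-464, 306, 0], "roll": -1.047, "hand": 0}, {"offset": [-464, 306, 0], "roll": -1.047, "hand": 0}, {"offset": [-464, 306, 0], "roll": -1.047, "hand": 0}, {"offset": [-464, 306, 0], "roll": -1.047, "hand": 0}, {"offset": [-464, 306, 0], "roll": -1.047, "hand": 0}, {"offset": [-464, 306, 0], "roll": -1.047, "hand": 0}, {"offset": [-464, 306, 0], "roll": -1.047, "hand": 0}, {"offset": [-464, 306, 0], "roll": -1.047, "hand": 0}, {"offset": [-464, 306, 0], "roll": -1.047, "hand": 0}, {"offset": [-464, 306, 0], "roll": -1.047, "hand": 0}, {"offset": [-464, 306, 0], "roll": -1.047, "hand": 0}, {"offset": [-464, 306, 0], "roll": -1.047, "hand": 0}])

```text
clock: 1.6
tool_pos: [0.5538, -0.2102, 0.2375]
orientation: [180.0, -0.0, -102.3]
force: [-0.0, 0.0, 0.5]
opening: 0.0003
```

```bash
python3 go.py long .115 .065 .106; cat > wr.py <<'E'
import sys
from h import *
from plant import ctrl,cams
from scipy.spatial.transform import Rotation as Rn
o=ctrl.get_obs();s=cams.snapshot("wrist");T=np.eye(4)
T[:3,:3]=Rn.from_euler('xyz',o['orientation'],degrees=True).as_matrix();T[:3,3]=o['tool_pos'];T=T@s["T_tool_cam"]
im=s["img"][:,:,::-1].copy();n=sys.argv[1];q=float(sys.argv[3]) if len(sys.argv)>3 else 0
np.savez(sys.argv[2]+".npz",T=T,K=s["K"],D=s["D"],img=im)
p=np.load(n+".npy");L=LV[n]
W=[lever(n,q,L[0],0),lever(n,q,L[3],.006),lever(n,q,.04,0),[0,.133,.11],[0,-.13,.11]]
uv=proj(T,s["K"],s["D"],world(p,np.array(W)));print(uv)
for u in uv: cv2.circle(im,tuple(int(round(a)) for a in np.clip(u,-99,999)),3,(0,255,0),1)
cv2.imwrite(f"pics/{sys.argv[2]}.png",im)
E
python3 wr.py long w1
```

```text
t 1.6 pos [ 0.5538 -0.2102  0.2375] [ 179.977    -0.0038 -102.2659] F [-0.0225  0.0335  0.4971] op 0.000327452529986499
target [ 0.5542 -0.2088  0.106 ] -102.18451171118645 offset mm [ -1.4782  -0.1537 131.4757] roll -0.0014196580508113487
[[374.3892 270.2535]
 [386.3194 220.1624]
 [442.9897 111.9085]
 [486.8554 372.9951]
 [554.5899 -39.9258]]
```

View pics/w1.png

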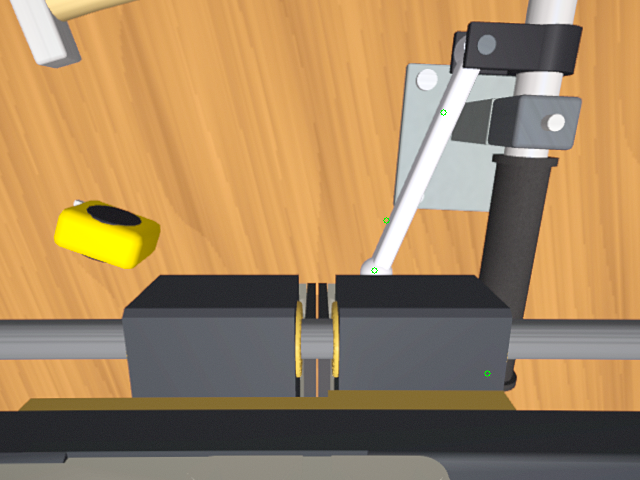

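The wrist view agrees with the fit: the projected ball falls at (374,270), on the visible ball, and the press point falls on the blade's outer edge. Descending outside the lever.

Request:
jog_arm(motion=[{"offset": [-1.5, 0, 131], "roll": 0, "hand": 0}, {"offset": [-1.5, 0, 131], "roll": 0, "hand": 0}, {"offset": [-1.5, 0, 131], "roll": 0, "hand": 0}, {"offset": [-1.5, 0, 131], "roll": 0, "hand": 0}, {"offset": [-1.5, 0, 131], "roll": 0, "hand": 0}, {"offset": [-1.5, 0, 131], "roll": 0, "hand": 0}])

```text
clock: 2.15
tool_pos: [0.5558, -0.2088, 0.1082]
orientation: [-179.9, -0.0, -102.2]
force: [0.2, 0.1, 0.7]
opening: 0.0005
```

```bash
python3 go.py long .115 0 .106; python3 wr.py long w2
```

```text
t 2.15 pos [ 0.5558 -0.2088  0.1082] [-179.929    -0.0382 -102.2127] F [0.2042 0.0533 0.7302] op 0.0004577910057119136
target [ 0.4907 -0.1951  0.106 ] -102.18451171118645 offset mm [ 0.3192 66.4962  2.1528] roll -0.0004915588549961077
[[ 422.9708  377.7557]
 [ 447.3655  293.329 ]
 [ 564.7211   95.5711]
 [ 609.3127  541.99  ]
 [ 832.6596 -234.3978]]
```

View pics/w2.png

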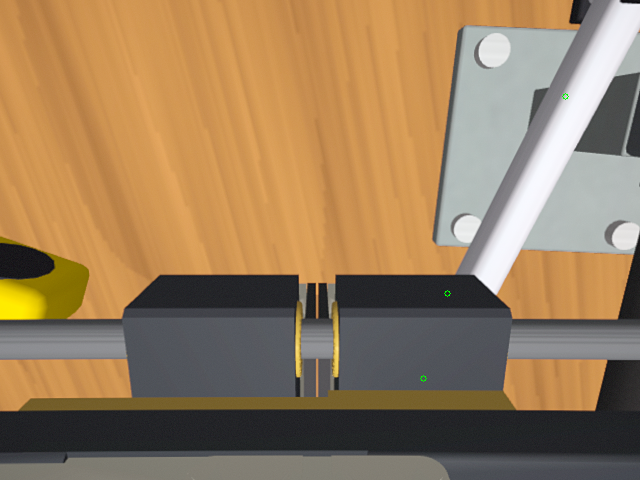

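Request:
jog_arm(motion=[{"offset": [0, 8, 2], "roll": 0, "hand": 0}, {"offset": [0, 14, 2], "roll": 0, "hand": 0}, {"offset": [0, 18, 2], "roll": 0, "hand": 0}, {"offset": [0, 22, 2], "roll": 0, "hand": 0}, {"offset": [0, 26, 2], "roll": 0, "hand": 0}, {"offset": [0, 30, 2], "roll": 0, "hand": 0}, {"offset": [0, 34, 2], "roll": 0, "hand": 0}, {"offset": [0, 38, 2], "roll": 0, "hand": 0}, {"offset": [0, 40, 2], "roll": 0, "hand": 0}, {"offset": [0, 40, 2], "roll": 0, "hand": 0}])

```text
clock: 3.03
tool_pos: [0.516, -0.1993, 0.1048]
orientation: [-179.9, 0.0, -102.2]
force: [3.1, 0.2, 1.4]
opening: 0.0004
```

Request:
jog_arm(motion=[{"offset": [0, 3, 0], "roll": 0, "hand": 0}, {"offset": [0, 6, 0], "roll": 0, "hand": 0}, {"offset": [0, 9, 0], "roll": 0, "hand": 0}, {"offset": [0, 12, 0], "roll": 0, "hand": 0}, {"offset": [0, 14, 0], "roll": 0, "hand": 0}, {"offset": [0, 16, 0], "roll": 0, "hand": 0}, {"offset": [0, 18, 0], "roll": 0, "hand": 0}, {"offset": [0, 18, 0], "roll": 0, "hand": 0}])

```text
clock: 3.7
tool_pos: [0.4985, -0.1954, 0.1047]
orientation: [-179.9, 0.0, -102.2]
force: [6.1, 1.2, -0.0]
opening: 0.0003
```

```bash
python3 go.py long .115 0 .106
```

```text
t 3.7 pos [ 0.4985 -0.1954  0.1047] [-179.9325    0.0246 -102.1999] F [ 6.0999  1.1692 -0.0323] op 0.0003175176183707193
target [ 0.4907 -0.1951  0.106 ] -102.18451171118645 offset mm [ 1.3078  7.6913 -1.2912] roll -0.00026846415528128425
```

Request:
jog_arm(motion=[{"offset": [0, 1, 0], "roll": 0, "hand": 0}, {"offset": [0, 2, 0], "roll": 0, "hand": 0}, {"offset": [0, 3, 0], "roll": 0, "hand": 0}, {"offset": [0, 3, 0], "roll": 0, "hand": 0}])

```text
clock: 4.03
tool_pos: [0.4959, -0.1948, 0.1048]
orientation: [-179.9, 0.0, -102.2]
force: [6.0, 1.5, 0.7]
opening: 0.0001
```

Request:
jog_arm(motion=[{"offset": [0, 1, 0], "roll": 0, "hand": 0}, {"offset": [0, 2, 0], "roll": 0, "hand": 0}, {"offset": [0, 2, 0], "roll": 0, "hand": 0}])

```text
clock: 4.28
tool_pos: [0.4941, -0.1943, 0.1048]
orientation: [-179.9, 0.0, -102.2]
force: [6.3, 2.3, 0.1]
opening: 0.0008
```

Request:
jog_arm(motion=[{"offset": [0, 1, 0], "roll": 0, "hand": 0}, {"offset": [0, 2, 0], "roll": 0, "hand": 0}, {"offset": [0, 2, 0], "roll": 0, "hand": 0}])

```text
clock: 4.53
tool_pos: [0.4922, -0.1939, 0.1048]
orientation: [-179.9, 0.0, -102.2]
force: [6.3, 2.5, -0.2]
opening: 0.0007
```

Request:
jog_arm(motion=[{"offset": [0, 1, 0], "roll": 0, "hand": 0}, {"offset": [0, 1, 0], "roll": 0, "hand": 0}, {"offset": [0, 1, 0], "roll": 0, "hand": 0}])

```text
clock: 4.78
tool_pos: [0.4914, -0.1937, 0.1048]
orientation: [-179.9, 0.0, -102.2]
force: [5.9, 3.2, -0.3]
opening: 0.0006
```

Request:
jog_arm(motion=[{"offset": [0, 1, 0], "roll": 0, "hand": 0}, {"offset": [0, 1, 0], "roll": 0, "hand": 0}, {"offset": [0, 1, 0], "roll": 0, "hand": 0}])

```text
clock: 5.03
tool_pos: [0.4905, -0.1934, 0.1048]
orientation: [-179.9, 0.0, -102.2]
force: [6.8, 2.7, 1.0]
opening: 0.0007
```

Request:
jog_arm(motion=[{"offset": [0, 1, 0], "roll": 0, "hand": 0}, {"offset": [0, 1, 0], "roll": 0, "hand": 0}, {"offset": [0, 1, 0], "roll": 0, "hand": 0}])

```text
clock: 5.28
tool_pos: [0.4895, -0.1932, 0.1049]
orientation: [-179.9, 0.0, -102.2]
force: [6.7, 2.6, -0.1]
opening: 0.0006
```

Request:
jog_arm(motion=[{"offset": [0, 1, 0], "roll": 0, "hand": 0}, {"offset": [0, 1, 0], "roll": 0, "hand": 0}, {"offset": [0, 1, 0], "roll": 0, "hand": 0}])

```text
clock: 5.53
tool_pos: [0.4886, -0.193, 0.1048]
orientation: [-179.9, 0.0, -102.2]
force: [7.2, 3.2, 0.7]
opening: 0.0004
```

Request:
jog_arm(motion=[{"offset": [0, 1, 0], "roll": 0, "hand": 0}, {"offset": [0, 1, 0], "roll": 0, "hand": 0}, {"offset": [0, 1, 0], "roll": 0, "hand": 0}])

```text
clock: 5.78
tool_pos: [0.4877, -0.1928, 0.1049]
orientation: [-179.9, 0.0, -102.2]
force: [7.4, 2.3, -0.6]
opening: 0.0003
```

Request:
jog_arm(motion=[{"offset": [0, 1, 0], "roll": 0, "hand": 0}, {"offset": [0, 1, 0], "roll": 0, "hand": 0}, {"offset": [0, 1, 0], "roll": 0, "hand": 0}])

```text
clock: 6.03
tool_pos: [0.4868, -0.1925, 0.1049]
orientation: [-179.9, 0.0, -102.2]
force: [7.4, 3.5, -0.6]
opening: 0.0006
```

```bash
python3 go.py long .115 0 .106; python3 wr.py long w3 .36
```

```text
t 6.0333 pos [ 0.4868 -0.1925  0.1049] [-179.8584    0.0476 -102.1909] F [ 7.3984  3.4644 -0.6343] op 0.0006442831677633527
target [ 0.4907 -0.1951  0.106 ] -102.18451171118645 offset mm [ 1.6689 -4.409  -1.1339] roll -0.00011212339295087708
[[ 376.4656  401.8215]
 [ 363.185   317.9045]
 [ 388.7802  100.0066]
 [ 445.108   545.1303]
 [ 566.781  -243.888 ]]
```

View pics/w3.png

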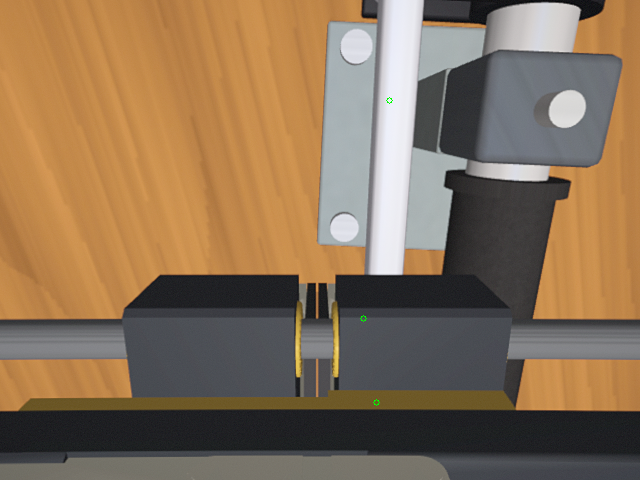

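```bash
cat > ang.py <<'E'
import sys
from h import *
d=np.load(sys.argv[1]+".npz");im=d["img"];g=im.max(2).astype(int);T,K,D=d["T"],d["K"],d["D"]
def ray(u,z):
    x=cv2.undistortPoints(np.array(u,float).reshape(-1,1,2),K,D)[:,0];r=np.c_[x,np.ones(len(x))]@T[:3,:3].T
    return T[:3,3]+r*((z-T[2,3])/r[:,2])[:,None]
def direc(u):
    W=ray(u,.11);l=cv2.fitLine(W[:,:2].astype(np.float32),cv2.DIST_HUBER,0,.001,.001).ravel()
    a=np.arctan2(l[1],l[0])%np.pi
    return a
def run(mask,rows,near):
    out=[]
    for r in rows:
        c=np.where(mask[r])[0];c=c[(c>near[0])&(c<near[1])]
        if len(c)>5: out.append((r,c.min(),c.max()))
    return np.array(out)
r0,r1,a,b=map(int,sys.argv[2:6]);L=run(im.min(2)>190,range(r0,r1),(a,b));print(L[[0,-1]])
aL=direc(np.c_[(L[:,1]+L[:,2])/2,L[:,0]])
m=ray(np.c_[(L[:,1]+L[:,2])/2,L[:,0]],.118)
p=np.load(sys.argv[6]+".npy")
print('blade angle deg world',np.degrees(aL),'tube by fit',np.degrees(p[2])+90,'q=',LV[sys.argv[6]][1]-(np.pi/2+p[2]-aL))
print('left edge pts',ray(L[[0,-1]][:,[1,0]],.11),'right',ray(L[[0,-1]][:,[2,0]],.11))
if len(sys.argv)>7:
    r0,r1,a,b=map(int,sys.argv[7:11]);G=run(g<75,range(r0,r1),(a,b));print(G[[0,-1]])
    for e in(1,2):
        aG=direc(np.c_[G[:,e],G[:,0]]);print('grip edge',e,np.degrees(aG),'q=',LV[sys.argv[6]][1]-(aG-aL))
E
python3 ang.py w3 40 265 340 435 long 205 268 430 565; python3 ang.py w2 80 250 440 625 long
```

```text
[[ 40 342 419]
 [264 371 402]]
blade angle deg world 76.724846 tube by fit 75.52365710829027 q= 0.3409648348577929
left edge pts [[ 0.4595 -0.2828  0.11  ]
 [ 0.4637 -0.2103  0.11  ]] right [[ 0.4367 -0.2778  0.11  ]
 [ 0.4531 -0.208   0.11  ]]
[[205 451 553]
 [267 443 541]]
grip edge 1 75.105545 q= 0.34826213
grip edge 2 75.163055 q= 0.3472584
[[ 80 573 610]
 [249 486 624]]
blade angle deg world 56.918518 tube by fit 75.52365710829027 q= -0.004720885585932699
left edge pts [[ 0.4589 -0.2723  0.11  ]
 [ 0.4918 -0.2222  0.11  ]] right [[ 0.4476 -0.2698  0.11  ]
 [ 0.4448 -0.212   0.11  ]]
```

```bash
python3 ang.py w3 70 265 362 435 long 205 268 430 565|grep q=
```

```text
blade angle deg world 76.66871 tube by fit 75.52365710829027 q= 0.33998493449768546
grip edge 1 75.105545 q= 0.34728223
grip edge 2 75.163055 q= 0.3462785
```

Request:
jog_arm(motion=[{"offset": [0, 1, 0], "roll": 0, "hand": 0}, {"offset": [0, 1, 0], "roll": 0, "hand": 0}, {"offset": [0, 1, 0], "roll": 0, "hand": 0}])

```text
clock: 6.33
tool_pos: [0.4858, -0.1923, 0.1049]
orientation: [-179.8, 0.0, -102.2]
force: [7.3, 2.6, -0.6]
opening: 0.0005
```

Request:
jog_arm(motion=[{"offset": [0, 1, 0], "roll": 0, "hand": 0}, {"offset": [0, 1, 0], "roll": 0, "hand": 0}, {"offset": [0, 1, 0], "roll": 0, "hand": 0}])

```text
clock: 6.58
tool_pos: [0.4854, -0.1922, 0.1049]
orientation: [-179.8, 0.1, -102.2]
force: [9.1, 2.3, -1.8]
opening: 0.0002
```

Request:
jog_arm(motion=[{"offset": [0, 1, 0], "roll": 0, "hand": 0}, {"offset": [0, 1, 0], "roll": 0, "hand": 0}, {"offset": [0, 1, 0], "roll": 0, "hand": 0}])

```text
clock: 6.83
tool_pos: [0.4852, -0.1921, 0.1051]
orientation: [-179.7, 0.1, -102.2]
force: [10.9, 1.8, -4.7]
opening: 0.0004
```

Stop reached: force is rising and the tool has stopped following. Holding for 1.25 s, then a slow release and clear retreat.

Request:
jog_arm(motion=[{"offset": [0, 0, 0], "roll": 0, "hand": 0}, {"offset": [0, 0, 0], "roll": 0, "hand": 0}, {"offset": [0, 0, 0], "roll": 0, "hand": 0}, {"offset": [0, 0, 0], "roll": 0, "hand": 0}, {"offset": [0, 0, 0], "roll": 0, "hand": 0}, {"offset": [0, 0, 0], "roll": 0, "hand": 0}, {"offset": [0, 0, 0], "roll": 0, "hand": 0}, {"offset": [0, 0, 0], "roll": 0, "hand": 0}, {"offset": [0, 0, 0], "roll": 0, "hand": 0}, {"offset": [0, 0, 0], "roll": 0, "hand": 0}, {"offset": [0, 0, 0], "roll": 0, "hand": 0}, {"offset": [0, 0, 0], "roll": 0, "hand": 0}, {"offset": [0, 0, 0], "roll": 0, "hand": 0}, {"offset": [0, 0, 0], "roll": 0, "hand": 0}, {"offset": [0, 0, 0], "roll": 0, "hand": 0}])

```text
clock: 8.08
tool_pos: [0.4852, -0.192, 0.1051]
orientation: [-179.7, 0.1, -102.2]
force: [11.6, 1.0, -3.6]
opening: 0.0005
```

```bash
python3 go.py long .115 0 .106; python3 wr.py long w4 .36; python3 ang.py w4 70 265 355 435 long 205 268 430 565|grep q=
```

```text
t 8.0833 pos [ 0.4852 -0.192   0.1051] [-179.7204    0.0539 -102.1674] F [11.5691  1.0095 -3.585 ] op 0.0004618521528873151
target [ 0.4907 -0.1951  0.106 ] -102.18451171118645 offset mm [ 1.8065 -6.0255 -0.9105] roll 0.00029942269268379046
[[ 372.1316  401.269 ]
 [ 358.651   317.3748]
 [ 383.6535   99.6287]
 [ 441.0975  544.6831]
 [ 560.6285 -244.174 ]]
blade angle deg world 77.43123 tube by fit 75.52365710829027 q= 0.3532934595831347
grip edge 1 75.24266 q= 0.35819775
grip edge 2 75.0243 q= 0.36200875
```

The picture measures 0.358–0.362 rad, so the lever is at its stop. Releasing.

Request:
jog_arm(motion=[{"offset": [0, -4, 0], "roll": 0, "hand": 0}, {"offset": [0, -10, 0], "roll": 0, "hand": 0}, {"offset": [0, -16, 0], "roll": 0, "hand": 0}, {"offset": [0, -22, 0], "roll": 0, "hand": 0}, {"offset": [0, -28, 0], "roll": 0, "hand": 0}, {"offset": [0, -34, 0], "roll": 0, "hand": 0}, {"offset": [0, -40, 0], "roll": 0, "hand": 0}, {"offset": [0, -48, 0], "roll": 0, "hand": 0}, {"offset": [0, -60, 0], "roll": 0, "hand": 0}, {"offset": [0, -72, 0], "roll": 0, "hand": 0}, {"offset": [0, -72, 0], "roll": 0, "hand": 0}, {"offset": [0, -72, 0], "roll": 0, "hand": 0}, {"offset": [0, -72, 0], "roll": 0, "hand": 0}, {"offset": [0, -72, 0], "roll": 0, "hand": 0}])

```text
clock: 9.3
tool_pos: [0.552, -0.2073, 0.1042]
orientation: [179.9, 0.0, -102.2]
force: [0.0, 0.0, 0.2]
opening: 0.0003
```

```bash
python3 wr.py long w5; python3 ang.py w5 80 225 455 625 long; python3 go.py short .075 .065 .237
```

```text
[[ 415.0307  381.9496]
 [ 439.5876  295.588 ]
 [ 559.2491   92.3253]
 [ 605.837   548.7319]
 [ 835.4445 -250.2263]]
[[ 80 566 604]
 [224 456 624]]
blade angle deg world 56.701515 tube by fit 75.52365710829027 q= -0.00850828392425057
left edge pts [[ 0.4595 -0.2714  0.11  ]
 [ 0.4983 -0.2331  0.11  ]] right [[ 0.4482 -0.2688  0.11  ]
 [ 0.4433 -0.2211  0.11  ]]
t 9.35 pos [ 0.5522 -0.2073  0.1045] [ 179.9569    0.0052 -102.2074] F [ 0.5262  0.4058 -0.4377] op 0.0005893522453281484
target [0.6009 0.193  0.237 ] -78.30666340440833 offset mm [-401.5589   37.1098 -132.4826] roll -0.4171461916454109
```

The long lever is back out (q≈0). Lifting and moving across to the short one.

Request:
jog_arm(motion=[{"offset": [0, 0, -40], "roll": 0, "hand": 0}, {"offset": [0, 0, -80], "roll": 0, "hand": 0}, {"offset": [0, 0, -120], "roll": 0, "hand": 0}, {"offset": [-40, 10, -132], "roll": -0.1, "hand": 0}, {"offset": [-400, 37, -132], "roll": -0.417, "hand": 0}, {"offset": [-400, 37, -132], "roll": -0.417, "hand": 0}, {"offset": [-400, 37, -132], "roll": -0.417, "hand": 0}, {"offset": [-400, 37, -132], "roll": -0.417, "hand": 0}, {"offset": [-400, 37, -132], "roll": -0.417, "hand": 0}, {"offset": [-400, 37, -132], "roll": -0.417, "hand": 0}, {"offset": [-400, 37, -132], "roll": -0.417, "hand": 0}, {"offset": [-400, 37, -132], "roll": -0.417, "hand": 0}, {"offset": [-400, 37, -132], "roll": -0.417, "hand": 0}, {"offset": [-400, 37, -132], "roll": -0.417, "hand": 0}, {"offset": [-400, 37, -132], "roll": -0.417, "hand": 0}, {"offset": [-400, 37, -132], "roll": -0.417, "hand": 0}, {"offset": [-400, 37, -132], "roll": -0.417, "hand": 0}])

```text
clock: 10.77
tool_pos: [0.601, 0.1903, 0.2367]
orientation: [180.0, 0.0, -78.4]
force: [-0.5, -0.3, 0.2]
opening: 0.0007
```

```bash
python3 go.py short .075 .065 .106; python3 wr.py short w6
```

```text
t 10.7667 pos [0.601  0.1903 0.2367] [179.9953   0.0006 -78.3552] F [-0.4574 -0.2937  0.1703] op 0.0006656489315994095
target [0.6009 0.193  0.106 ] -78.30666340440833 offset mm [ -2.662   -0.4814 130.7435] roll -0.0008478424029638461
[[391.4871 259.1306]
 [397.2299 229.3014]
 [434.4526 177.7764]
 [481.7705 422.5819]
 [544.556   40.7245]]
```

View pics/w6.png

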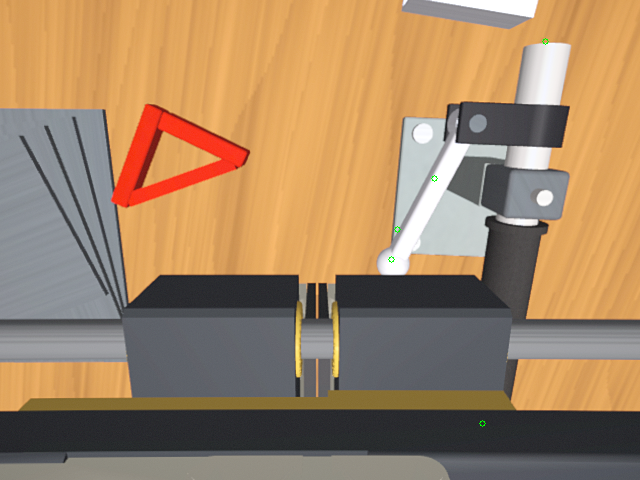

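The wrist view matches the fit: ball at (393,263) against a predicted (391,259), about 1–2 mm. Descending and then approaching.

Request:
jog_arm(motion=[{"offset": [-2, 0, 40], "roll": 0, "hand": 0}, {"offset": [-2, 0, 80], "roll": 0, "hand": 0}, {"offset": [-2, 0, 115], "roll": 0, "hand": 0}, {"offset": [-2, 0, 131], "roll": 0, "hand": 0}, {"offset": [-2, 0, 131], "roll": 0, "hand": 0}, {"offset": [-2, 0, 131], "roll": 0, "hand": 0}, {"offset": [-2, 8, 131], "roll": 0, "hand": 0}, {"offset": [-2, 15, 131], "roll": 0, "hand": 0}, {"offset": [-2, 20, 131], "roll": 0, "hand": 0}, {"offset": [-2, 24, 131], "roll": 0, "hand": 0}, {"offset": [-2, 28, 131], "roll": 0, "hand": 0}, {"offset": [-2, 32, 131], "roll": 0, "hand": 0}, {"offset": [-2, 36, 131], "roll": 0, "hand": 0}, {"offset": [-2, 40, 131], "roll": 0, "hand": 0}, {"offset": [-2, 40, 131], "roll": 0, "hand": 0}])

```text
clock: 12.07
tool_pos: [0.5613, 0.1849, 0.1058]
orientation: [-180.0, -0.0, -78.3]
force: [2.1, -0.7, 0.8]
opening: 0.0005
```

```bash
python3 go.py short .075 0 .106
```

```text
t 12.0667 pos [0.5613 0.1849 0.1058] [-179.9937   -0.0048  -78.3026] F [ 2.0612 -0.6804  0.7689] op 0.0005449929965627061
target [0.5373 0.1798 0.106 ] -78.30666340440833 offset mm [ 0.1427 24.5182 -0.2239] roll 7.156060324618415e-05
```

Contact at about 2 N. Continuing in gently.

Request:
jog_arm(motion=[{"offset": [0, 3, 0], "roll": 0, "hand": 0}, {"offset": [0, 6, 0], "roll": 0, "hand": 0}, {"offset": [0, 9, 0], "roll": 0, "hand": 0}, {"offset": [0, 12, 0], "roll": 0, "hand": 0}, {"offset": [0, 15, 0], "roll": 0, "hand": 0}, {"offset": [0, 18, 0], "roll": 0, "hand": 0}, {"offset": [0, 20, 0], "roll": 0, "hand": 0}, {"offset": [0, 20, 0], "roll": 0, "hand": 0}])

```text
clock: 12.73
tool_pos: [0.5429, 0.1822, 0.1061]
orientation: [-179.8, 0.1, -78.3]
force: [5.3, 3.5, -1.4]
opening: 0.0002
```

Request:
jog_arm(motion=[{"offset": [0, 1, 0], "roll": 0, "hand": 0}, {"offset": [0, 2, 0], "roll": 0, "hand": 0}, {"offset": [0, 3, 0], "roll": 0, "hand": 0}, {"offset": [0, 3, 0], "roll": 0, "hand": 0}])

```text
clock: 13.07
tool_pos: [0.5403, 0.1819, 0.1062]
orientation: [-179.8, 0.1, -78.3]
force: [5.4, 4.5, 1.0]
opening: 0.0004
```

Request:
jog_arm(motion=[{"offset": [0, 1, 0], "roll": 0, "hand": 0}, {"offset": [0, 2, 0], "roll": 0, "hand": 0}, {"offset": [0, 2, 0], "roll": 0, "hand": 0}])

```text
clock: 13.32
tool_pos: [0.5385, 0.1816, 0.1062]
orientation: [-179.8, 0.1, -78.3]
force: [5.4, 5.2, 0.5]
opening: 0.0005
```

Request:
jog_arm(motion=[{"offset": [0, 1, 0], "roll": 0, "hand": 0}, {"offset": [0, 2, 0], "roll": 0, "hand": 0}, {"offset": [0, 2, 0], "roll": 0, "hand": 0}])

```text
clock: 13.57
tool_pos: [0.5366, 0.1813, 0.1062]
orientation: [-179.8, 0.1, -78.3]
force: [5.8, 4.8, -0.7]
opening: 0.0004
```

Request:
jog_arm(motion=[{"offset": [0, 1, 0], "roll": 0, "hand": 0}, {"offset": [0, 2, 0], "roll": 0, "hand": 0}, {"offset": [0, 2, 0], "roll": 0, "hand": 0}])

```text
clock: 13.82
tool_pos: [0.5348, 0.181, 0.1063]
orientation: [-179.8, 0.1, -78.3]
force: [5.5, 6.2, -1.0]
opening: 0.0005
```

```bash
python3 go.py short .075 0 .106; python3 wr.py short w7 .43
```

```text
t 13.8167 pos [0.5348 0.181  0.1063] [-179.77      0.1211  -78.2817] F [ 5.5005  6.2314 -1.0495] op 0.0005213206967259567
target [0.5373 0.1798 0.106 ] -78.30666340440833 offset mm [ 1.6727 -2.1918  0.3004] roll 0.0004351724566160672
[[383.2405 376.9471]
 [369.0477 329.0178]
 [390.1707 223.1928]
 [443.0346 612.8051]
 [549.2893 -59.262 ]]
```

View pics/w7.png

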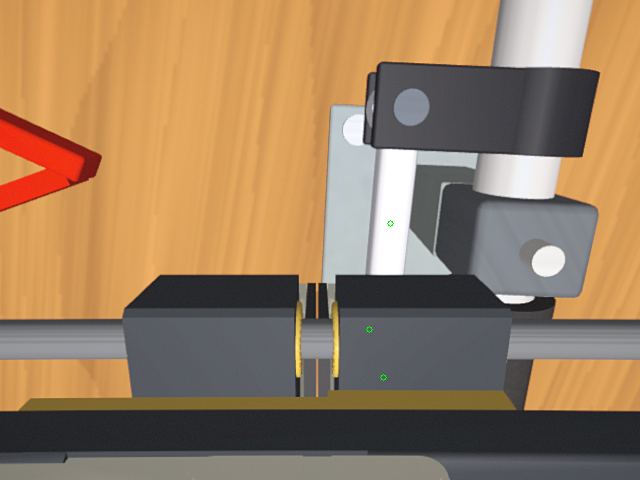

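```bash
python3 ang.py w7 165 272 362 425 short|grep q=
```

```text
blade angle deg world 107.02978 tube by fit 99.40150541506839 q= 0.5231385333042292
```

Request:
jog_arm(motion=[{"offset": [0, 1, 0], "roll": 0, "hand": 0}, {"offset": [0, 1, 0], "roll": 0, "hand": 0}, {"offset": [0, 1, 0], "roll": 0, "hand": 0}])

```text
clock: 14.12
tool_pos: [0.5339, 0.1809, 0.1063]
orientation: [-179.8, 0.1, -78.3]
force: [5.2, 5.9, -0.1]
opening: 0.0005
```

Request:
jog_arm(motion=[{"offset": [0, 1, 0], "roll": 0, "hand": 0}, {"offset": [0, 1, 0], "roll": 0, "hand": 0}, {"offset": [0, 1, 0], "roll": 0, "hand": 0}])

```text
clock: 14.37
tool_pos: [0.533, 0.1807, 0.1063]
orientation: [-179.8, 0.1, -78.3]
force: [6.4, 5.8, -0.0]
opening: 0.0002
```

Request:
jog_arm(motion=[{"offset": [0, 1, 0], "roll": 0, "hand": 0}, {"offset": [0, 1, 0], "roll": 0, "hand": 0}, {"offset": [0, 1, 0], "roll": 0, "hand": 0}])

```text
clock: 14.62
tool_pos: [0.5321, 0.1807, 0.1064]
orientation: [-179.7, 0.1, -78.3]
force: [5.6, 6.1, -0.8]
opening: 0.0006
```

Request:
jog_arm(motion=[{"offset": [0, 1, 0], "roll": 0, "hand": 0}, {"offset": [0, 1, 0], "roll": 0, "hand": 0}, {"offset": [0, 1, 0], "roll": 0, "hand": 0}])

```text
clock: 14.87
tool_pos: [0.5312, 0.1805, 0.1063]
orientation: [-179.7, 0.1, -78.3]
force: [6.7, 6.4, -0.5]
opening: 0.0005
```

Request:
jog_arm(motion=[{"offset": [0, 1, 0], "roll": 0, "hand": 0}, {"offset": [0, 1, 0], "roll": 0, "hand": 0}, {"offset": [0, 1, 0], "roll": 0, "hand": 0}])

```text
clock: 15.12
tool_pos: [0.5309, 0.1805, 0.1064]
orientation: [-179.7, 0.1, -78.3]
force: [9.1, 6.0, -2.9]
opening: 0.0008
```

```bash
python3 go.py short .075 0 .106; python3 wr.py short w8 .43 >/dev/null
python3 - <<'E'
from h import *
im=np.load("w8.npz")["img"].astype(int)
for r in range(160,275,15): print(r,[(c,int(im[r,c].min())) for c in range(360,424,3)])
E
```

```text
t 15.1167 pos [0.5309 0.1805 0.1064] [-179.6674    0.1487  -78.258 ] F [ 9.112   5.9664 -2.8779] op 0.0007752123200413568
target [0.5373 0.1798 0.106 ] -78.30666340440833 offset mm [ 2.0181 -6.1226  0.4555] roll 0.0008493502630629462
160 [(360, 192), (363, 194), (366, 149), (369, 160), (372, 234), (375, 251), (378, 255), (381, 255), (384, 255), (387, 255), (390, 255), (393, 255), (396, 255), (399, 255), (402, 251), (405, 224), (408, 195), (411, 196), (414, 195), (417, 195), (420, 195), (423, 193)]
175 [(360, 193), (363, 191), (366, 139), (369, 178), (372, 240), (375, 254), (378, 255), (381, 255), (384, 255), (387, 255), (390, 255), (393, 255), (396, 255), (399, 255), (402, 246), (405, 185), (408, 87), (411, 89), (414, 91), (417, 87), (420, 91), (423, 91)]
190 [(360, 189), (363, 192), (366, 138), (369, 193), (372, 243), (375, 255), (378, 255), (381, 255), (384, 255), (387, 255), (390, 255), (393, 255), (396, 255), (399, 255), (402, 242), (405, 126), (408, 91), (411, 87), (414, 89), (417, 90), (420, 91), (423, 90)]
205 [(360, 194), (363, 194), (366, 143), (369, 207), (372, 245), (375, 
[... 554 characters left out ...]
(384, 255), (387, 255), (390, 255), (393, 255), (396, 255), (399, 243), (402, 184), (405, 196), (408, 140), (411, 88), (414, 90), (417, 91), (420, 91), (423, 88)]
250 [(360, 193), (363, 146), (366, 170), (369, 238), (372, 251), (375, 255), (378, 255), (381, 255), (384, 255), (387, 255), (390, 255), (393, 255), (396, 254), (399, 239), (402, 189), (405, 196), (408, 195), (411, 196), (414, 194), (417, 199), (420, 142), (423, 133)]
265 [(360, 195), (363, 139), (366, 183), (369, 240), (372, 253), (375, 255), (378, 255), (381, 255), (384, 255), (387, 255), (390, 255), (393, 255), (396, 249), (399, 222), (402, 193), (405, 193), (408, 194), (411, 194), (414, 195), (417, 195), (420, 194), (423, 196)]
```

Request:
jog_arm(motion=[{"offset": [0, 1, 0], "roll": 0, "hand": 0}, {"offset": [0, 1, 0], "roll": 0, "hand": 0}, {"offset": [0, 1, 0], "roll": 0, "hand": 0}, {"offset": [0, 1, 0], "roll": 0, "hand": 0}, {"offset": [0, 1, 0], "roll": 0, "hand": 0}, {"offset": [0, 1, 0], "roll": 0, "hand": 0}, {"offset": [0, 1, 0], "roll": 0, "hand": 0}, {"offset": [0, 1, 0], "roll": 0, "hand": 0}, {"offset": [0, 1, 0], "roll": 0, "hand": 0}, {"offset": [0, 1, 0], "roll": 0, "hand": 0}])

```text
clock: 16.0
tool_pos: [0.5307, 0.1805, 0.1065]
orientation: [-179.6, 0.2, -78.3]
force: [12.2, 6.3, -5.5]
opening: 0.0002
```

```bash
sed -i 's/>190/>225/' ang.py; python3 go.py short .075 0 .106; python3 wr.py short w9 .43 >/dev/null; for i in 7 8 9; do python3 ang.py w$i 165 270 360 425 short|grep q=;done
python3 - <<'E'
import cv2,numpy as np
from plant import cams
a=cams.snapshot("top")["img"][:,:,::-1];b=cv2.imread("pics/top1.png")
cv2.imwrite("pics/end.png",a)
d=cv2.absdiff(a,b).max(2)
# bystander patches
for n,(x,y) in dict(offcut=(333,270),magnet=(259,191),can=(321,175),brush=(150,290),spanner=(514,345),hammer=(500,230),tape=(424,183),longlever=(435,282)).items():
    w=20; p=d[y-w:y+w,x-w:x+w]; print(n,p.mean().round(1),(p>40).mean().round(3))
E
```

```text
t 16.0 pos [0.5307 0.1805 0.1065] [-179.5921    0.1574  -78.2514] F [12.2373  6.2529 -5.5222] op 0.0002423435373398663
target [0.5373 0.1798 0.106 ] -78.30666340440833 offset mm [ 2.0747 -6.3158  0.5645] roll 0.0009650731826117487
blade angle deg world 98.65055 tube by fit 99.40150541506839 q= 0.3768935305576472
blade angle deg world 101.46363 tube by fit 99.40150541506839 q= 0.4259909493427424
blade angle deg world 101.57613 tube by fit 99.40150541506839 q= 0.42795456476022287
offcut 9.7 0.0
magnet 11.2 0.0
can 9.8 0.0
brush 65.8 0.865
spanner 11.5 0.0
hammer 11.8 0.0
tape 11.1 0.0
longlever 10.9 0.0
```

View pics/end.png

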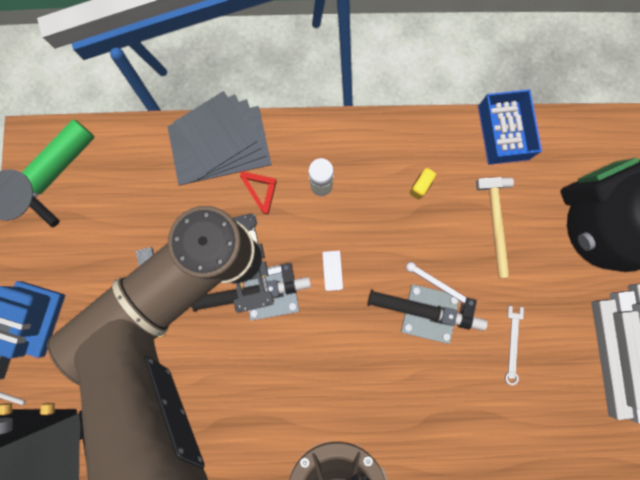

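The short lever is held at q≈0.428 with about 12 N. The long lever at (411,267) is back in its starting place. Every bystander in view is unmoved; the brush is only hidden by the arm, well above it. Handing in.

```bash
python3 -c "
from plant import order,ctrl
print(order.close_job());o=ctrl.get_obs();print(o['clock'],o['tool_pos'],o['force'])"
```

```text
the job is handed in; nothing more can be done
None
the job is handed in; nothing more can be done
```

Both levers were checked with the back of the closed fingers, and the job was handed in at about 16 s with the short lever still pressed in.

- **Long lever:** I pressed it to its stop, which measured 0.36 rad in the wrist picture at about 11 N, and held it there for about 1.3 s. I then let it go. It measured about 0 rad afterwards (-0.009, within measuring error), with the fingers clear of it.
- **Short lever:** It is held at its stop, measuring 0.428 rad against the nominal 0.43. The x force is about 12 N; with the sideways friction of about 6 N and the vertical share of about 5.5 N, the total is about 15 N. The highest force I read in the whole job was this one, well under the 40 N limit.
- **Bystanders:** The final top picture shows the offcut, magnet, can, spanner, hammer and tape measure unmoved. The wire brush was hidden behind the arm, so I could not confirm it, but the fingers never came near it.
- **Disagreements:**
  - Both stops came about 6 mm further in than my estimate, probably because I took the fingers to be thicker than they are.
  - One early picture reading of the short lever's angle (0.52 rad) was spoiled by a bright background. I corrected it with a higher threshold.
- **No verdict yet:** Closing the job reported no verdict, and the state could not be read afterwards.

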